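# Spread a snap ring onto the centrifuge spindle and hold it at the groove

## Robot

A 6-joint arm with a two-finger parallel gripper is mounted at the origin on the work surface. World frame = base frame: x ahead of the robot, y to its left, z up, the work surface at z = 0. Lengths are in mm, angles in rad, forces in N, time in s.
With the tool pointing down it reaches from about 275 to 1000 mm from the base axis. Payload 8.4 kg.
Tool frame: the origin (TCP) lies on the centre line of the jaws, within the pads' length; the fingertips stand r.tip_reach ahead of it and the grasp point (between the pads) lies 11 mm behind it (r.tip_reach is the distance from the TCP to the fingertips, in mm); z points along the fingers, y is the line along which they close (so a half turn about z gives the same grasp; the last joint's range is limited). The gripper opens to 85 mm and grips with 20 to 120 N. Pads are 22 mm wide; open, the fingers measure 114 mm over their backs; the gripper's body (76 mm by 85 mm) begins 54 mm behind the grasp point. The pads swing forward as they close: fully open they stand 13 mm farther back than shut.
Start: joints at [1.298, 0.353, 1.633, -0, 1.155, -0.002], TCP at [167.187, 602.226, 239.281] pointing down, gripper open.
Joint ranges: [-2.63, 2.63], [-0.92, 2.1], [0.06, 2.66], [-1.3, 4.44], [0, 2.69], [-3.02, 3.02]. Speed limits (rad/s): [2.22, 2.22, 2.79, 3.14, 3.14, 3.14].

## Interface

Orientations are given as [roll, pitch, yaw] about the fixed x, y, z axes, in that order (R = Rz(yaw) Ry(pitch) Rx(roll)).
In Python, from rig import r gives the robot as it stands.
- The arm moves only by the tool carry_out, never from a script. Its argument "targets" is a list of rows, each an object with "dp": the shift along the tool's x, y, z in mm, a list of three; "yaw": the turn about the tool's z in degrees. A call has 1 to 12 rows; each row is the pose to reach, as a shift and turn from the pose commanded when the call began, along the tool's axes at that moment; what a row does not reach only later rows make up. A row lasts 1/8 s, in which the tool goes at most 62.5 mm and 10.7 degrees, less where a joint would pass 70% of its speed; a pose out of reach is approached as far as the arm can. A call with a gripper value outside its range is refused whole. "fingers" is the opening, from -1 (shut) to 1 (fully open), so that 0 is half open, set as the call begins (left out, the last holds). The fingers move at their own pace and stop on an object; "grip_force" is the grip in N (left out, the last holds). Time passes only in rows, so rows that repeat a pose let the fingers close. It gives the time, the measured TCP pose, the force, the opening and the grip force at its end, in the units of the state.
- r.sense(): the state, without advancing time (a new reading comes with each control period).
- r.grab_frame(name): name is "scene" or "top"; returns the picture (420x560x3 uint8, red, green, blue); there is no depth.
- r.get_calibration(name): a dict with "fx", "fy", "cx", "cy" (pixels), "rvec" (rotation vector, rad) and "tvec" (3), from world to camera coordinates, as OpenCV has them. Camera axes: x right, y down, z forward; pixel columns grow to the right and rows downward; lengths in mm; the calibration is good to about 2 mm. A picture is of the moment at which its call begins. get_calibration takes no time and is no camera call.
- r.sign_off(): hands the job in; it is judged then, once.
The state is a dict: "clock": time; "qpos": joint angles; "qvel": joint speeds; "joint_efforts": joint torques, N m; "eef_pos": TCP position; "tcp_rot": TCP orientation; "contact_force": force on the tool from outside, world axes, zero at the start; "wrist_torque": the same for the moment, N m; "opening": opening from 0.0 (shut) to 1.0 (fully open); "grasp_force": force on a finger pad.
Only numpy, scipy, OpenCV 4.12 (cv2) and the standard library are available. Lean on these libraries where they do the work, as an engineer would, in place of code of your own. Each camera call takes 0.05 s, during which the arm holds its last target. There are 200 camera calls.

## Task

Lift the lid off the centrifuge by its knob and lay it flat, knob up, on the green mat. Then lift the snap-ring pliers out of their stand with the handles squeezed right together, so that the brass ring on their tips is fully spread, and with the pliers upright slide the ring gently down over the spindle to the black groove. Finish still holding it there: ring spread, level with the middle of the groove, carried by the gripper alone and not resting or pressing on the centrifuge; leave everything else where it is.

Things in the scene. Friction and masses are not known exactly. Their poses are not given: they have to be found in the camera images.
- lid_knob (a point): Centre of the black knob of the loose blue lid: a round upright knob 28 mm across and 20 mm tall (10 mm above and below this point) on a 16 mm stem; the top of the 160 mm wide lid plate is 20 mm below this point. z is up.
- lid: The same lid; origin at the centre of its underside. A grey locating plug 120 mm across fills the lowest 6 mm, the 160 mm blue plate the next 6 mm; knob centre 32 mm above the origin. Lies loosely on the drum's rim, plug inside; lifts straight up. 0.18 to 0.35 kg.
- mat: Green mat, 180 x 180 mm, 4 mm thick, fixed on the bench; origin at the centre of its underside, sides along its x and y. The lid goes here.
- centrifuge: White bench centrifuge, fixed; origin at the centre of its underside. Base 210 x 200 mm (x, y), 45 mm high; on it an open round drum, 160 mm outside, 132 mm inside, rim 105 mm above the origin. In the middle of the drum stands a vertical steel spindle. A grey control panel is on its -x face.
- groove (a point): Middle of the black groove round the spindle, on its axis, 72 mm above the bench. Groove 8 mm tall, 23 mm across; spindle 28 mm across just above and below it.
- spindle_tip (a point): Top of the spindle, on its axis, 20 mm above groove. The top 8 mm taper from 28 mm to 14 mm across.
- stand: Grey stand for the pliers, fixed; origin at the centre of its underside. Base plate 90 x 130 x 8 mm (x, y, z), two walls across y, up to 61 mm high, in which the pliers' flange hangs; the pliers lift straight up out of it (lift at least 60 mm to clear).
- pliers_grip (a point): Grip point of the pliers: midway between the two red upright handles. z up along the pliers, y from handle to handle (close the fingers along y). Here the handles are 53 mm wide over their outsides at rest (59 mm at their tops) and 36 mm squeezed to the stop, outer faces then parallel; 18 mm wide in x; they reach 20 mm above this point and 70 mm below it.
- pliers: The same pliers, 0.2 kg; origin at the ring's centre, same axes. Pushing in each handle takes 8 N at first, 15 N at the stop (grip with 25 N or more); this spreads the ring, and letting go shrinks it. A 26 x 30 mm head 41 to 67 mm above the origin; a steel flange 30 x 80 mm (x, y), 35 to 41 mm above the origin.
- ring_centre (a point): Centre of the brass snap ring at the pliers' foot, 135 mm straight below pliers_grip (same axes); stays the centre as the ring spreads. Ring 3 mm thick, bore 25 mm at rest (will not pass the spindle), about 34 mm when fully spread; gap with two lugs on its -x side. In the stand it is 20 mm above the bench.
- jaw_left (a joint): How far the ring is spread: 0 at rest, 0.0065 m (outward travel of each of its parts) with the handles squeezed to the stop.
- rotor: Bystander: aluminium rotor disc, 100 mm across, 30 mm tall. Origin under its centre.
- bottle: Bystander: amber bottle, 68 mm across, 160 mm tall. Origin under its centre.
- jar: Bystander: white jar with red cap, 48 mm across, 60 mm tall. Origin under its centre.
- beaker: Bystander: white beaker, 70 mm across, 90 mm tall. Origin under its centre.
- slide_box: Bystander: orange slide box, 90 x 100 x 30 mm. Origin under its centre.
- screwdriver: Bystander: screwdriver lying on the bench. Origin under its middle.
- tube_rack: Bystander: blue tube rack with tubes, 100 x 200 mm, 62 mm tall. Origin under its centre.
There are look-alikes about, which are no part of the job. There is more than one size of the pliers; the job needs the smaller.

How it is judged (in metres and radians):
On the way, in this order (a step that is already met when the one before it is completed fails the run):
1. the lid is lifted clear of the drum (height (world z) of lid_knob above 0.15 m), for 0.1 s.
2. the lid lies on the green mat, knob up, let go (horizontal distance between lid_knob and mat below 0.06 m and angle between lid_knob's own z axis and vertical below 0.1 rad and height (world z) of lid_knob below 0.046 m and contact force between lid and the fingers below 0.3 N), for 0.2 s.
3. the pliers are lifted out of the stand, ring spread (height (world z) of ring_centre above 0.08 m and horizontal distance between ring_centre and groove above 0.05 m and value of joint jaw_left above 0.005 m), for 0.1 s.
4. the spread ring is round the spindle (horizontal distance between ring_centre and groove below 0.006 m and angle between ring_centre's own z axis and vertical below 0.15 rad and value of joint jaw_left above 0.005 m and z of ring_centre in the frame of spindle_tip below -0.006 m), for 0.05 s.
At the end, for the whole second after the job is handed in: Lid flat on the mat (centres within 60 mm), let go; ring round the spindle, within 4 mm of the groove's height, 6 mm of its axis, parts spread 5 mm or more; pliers upright within 0.15 rad, gripped (over 3 N), bearing on the centrifuge under 4 N (all of step 2 and horizontal distance between ring_centre and groove below 0.006 m and angle between ring_centre's own z axis and vertical below 0.15 rad and value of joint jaw_left above 0.005 m and z of ring_centre in the frame of groove between -0.004 and 0.004 m and contact force between pliers and centrifuge below 4 N and contact force between pliers and the fingers above 3 N); the arm keeps its last pose, push and grip.
It fails at once if a bystander is pushed more than 30 mm (distance of any of rotor, bottle, jar, beaker, slide_box, screwdriver, tube_rack from where it was at the start of the episode above 0.03 m).
It fails at once if the pliers press on the centrifuge with more than 25 N (contact force between pliers and centrifuge above 25 N).
It also fails if it takes over 56 s, if anything falls off the work surface, if the arm or the gripper's body presses on something with over 40 N, if the wrist force passes 120 N, or if a joint passes its speed limit or range.

## Working session

There is one attempt and no reset: what is moved stays moved. The work goes in short steps, Python scripts to look and compute and a tool call to move; the robot and the scene stay as the last step left them, time stands still between calls to the robot, and variables do not carry over. Pictures are saved under pics/ and viewed, at most 11 in all, crops included, and the job is handed in when it is done.

Besides the shell and the picture viewer there is one more tool, called after ">>>" in YAML: its name, and indented under it one key for each argument. carry_out: Moves the arm, as the interface text tells. Its arguments: {"type":"object","properties":{"targets":{"type":"array","items":{"type":"object","properties":{"dp":{"type":"array","items":{"type":"number"}},"yaw":{"type":"number"}}}},"fingers":{"type":"number"},"grip_force":{"type":"number"}},"required":["targets"]}

```bash
mkdir -p pics; ls; cat > h.py <<'E'
import numpy as np, cv2
from rig import r
def cal(n):
    c=r.get_calibration(n); K=np.array([[c['fx'],0,c['cx']],[0,c['fy'],c['cy']],[0,0,1.]])
    R=cv2.Rodrigues(np.array(c['rvec'],float))[0]; t=np.array(c['tvec'],float).ravel(); return K,R,t
def onplane(n,uv,z):
    K,R,t=cal(n); o=-R.T@t; uv=np.atleast_2d(uv).astype(float)
    d=np.c_[uv,np.ones(len(uv))]@np.linalg.inv(K).T@R
    return o+d*((z-o[2])/d[:,2])[:,None]
def proj(n,P):
    K,R,t=cal(n); p=(np.atleast_2d(P)@R.T+t)@K.T; return p[:,:2]/p[:,2:]
def tri(uv1,uv2,a='scene',b='top'):
    A=[]
    for n,(u,v) in((a,uv1),(b,uv2)):
        K,R,t=cal(n);P=K@np.c_[R,t]; A+=[u*P[2]-P[0],v*P[2]-P[1]]
    A=np.array(A);return np.linalg.lstsq(A[:,:3],-A[:,3],rcond=None)[0]
def save(n,f,crop=None,s=1):
    im=cv2.cvtColor(np.asarray(r.grab_frame(n)),cv2.COLOR_RGB2BGR); cv2.imwrite(f'pics/{n}_raw_{f}.png',im)
    if crop: x0,y0,x1,y1=crop; im=im[y0:y1,x0:x1]
    cv2.imwrite(f'pics/{f}.png',cv2.resize(im,None,fx=s,fy=s,interpolation=cv2.INTER_CUBIC)); return im
E
python3 - <<'E'
from h import *
save('scene','s0',s=1.4);save('top','t0',s=1.4)
for n in('scene','top'):
    K,R,t=cal(n);print(n,K[0,0],-R.T@t,R.round(3).tolist())
print(r.tip_reach,r.sense())
E
```

```text
pics
scene 390.9791081443953 [1238.08494372  754.81146468  894.4896525 ] [[-0.752, 0.66, -0.008], [0.412, 0.46, -0.787], [-0.515, -0.594, -0.617]]
top 388.172101138244 [ 414.54429371  -27.09160913 1151.64743782] [[0.004, -1.0, -0.008], [-0.989, -0.003, -0.151], [0.151, 0.009, -0.989]]
8.0 {'clock': 0.1, 'qpos': array([ 1.29756906e+00,  3.53589391e-01,  1.63407180e+00,  5.85455636e-06,
        1.15515284e+00, -2.36156144e-03]), 'qvel': array([-4.62020014e-04,  2.52355915e-05, -3.75754371e-04, -2.88268325e-04,
        1.67835107e-04,  9.22263599e-04]), 'joint_efforts': array([-5.01152790e-04, -6.06360698e+01, -3.42824364e+01,  1.16520289e-05,
        3.96339688e-03, -3.72399575e-05]), 'eef_pos': array([167.09321047, 601.8250071 , 238.62502098]), 'tcp_rot': array([-3.14037130e+00, -8.23751281e-06,  2.87072458e+00]), 'contact_force': array([-0.13885831,  0.36964241,  0.30189164]), 'wrist_torque': array([0.04039551, 0.00936614, 0.00807884]), 'grasp_force': 0.0, 'opening': 0.9958746380950039}
```

View pics/s0.png

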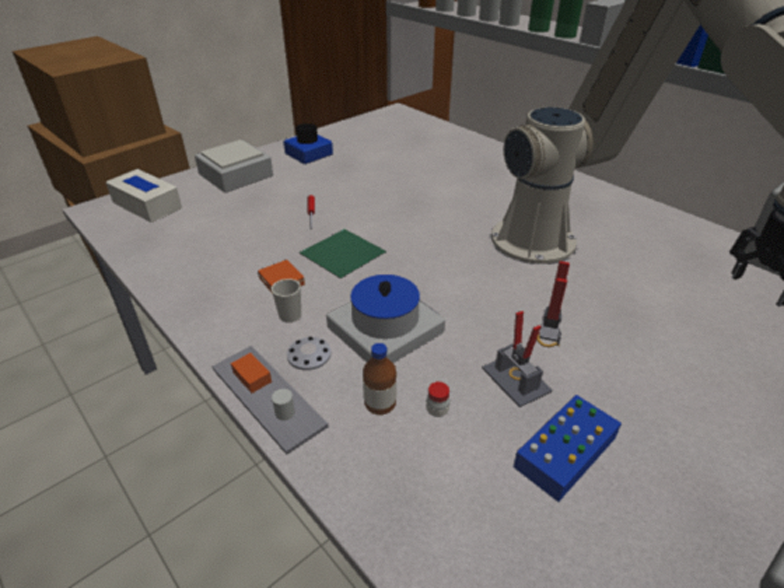

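View pics/t0.png

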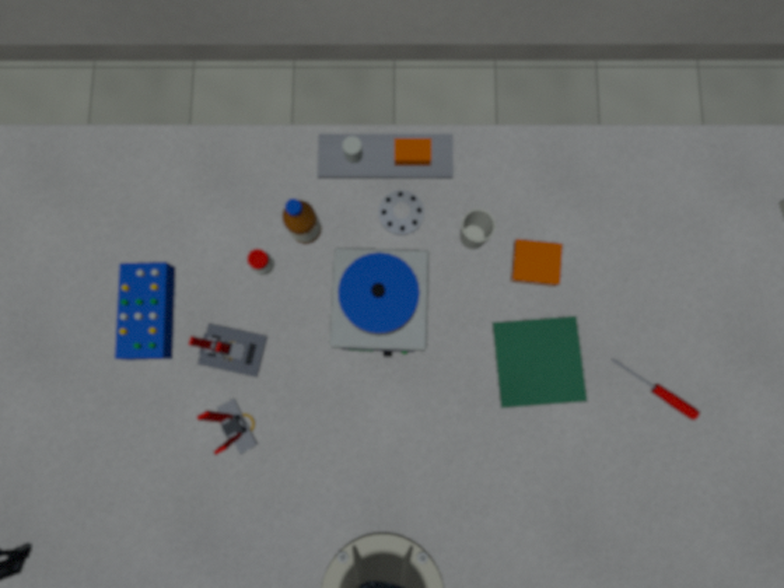

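The top view shows the lid knob at (378,290), the mat at (540,361), the stand pliers at (225,347) and loose pliers at (232,425). These are pixels in the 1.4x picture.

Look-alikes:
- **Pliers:** the pair in the stand at scene (525,345) against the loose pair at scene (555,305). I choose the pair in the grey stand.
- **Knob:** the lid knob at scene (385,288) against the blue box with a black knob at scene (307,140). I choose the one on the drum.

Next is one close crop to check the choice, along with the measurements.

```bash
python3 - <<'E'
from h import *
s=cv2.imread('pics/scene_raw_s0.png');t=cv2.imread('pics/top_raw_t0.png')
a=cv2.resize(s[180:295,335:435],(400,460),interpolation=cv2.INTER_CUBIC);b=cv2.resize(t[220:335,120:220],(400,460),interpolation=cv2.INTER_CUBIC)
cv2.imwrite('pics/c1.png',np.hstack([a,b]))
def blobs(im,lo,hi,mn=15):
    m=cv2.inRange(cv2.cvtColor(im,cv2.COLOR_BGR2HSV),lo,hi)
    cs=cv2.findContours(m,cv2.RETR_EXTERNAL,cv2.CHAIN_APPROX_NONE)[0]
    return [c for c in cs if cv2.contourArea(c)>mn]
print('green');
for c in blobs(t,(60,80,30),(90,255,255),500):
    q=cv2.boxPoints(cv2.minAreaRect(c));P=onplane('top',q,4);print(P.round(1),P.mean(0))
print('blue lid')
for c in blobs(t,(105,120,60),(125,255,255),1000):
    P=onplane('top',c.reshape(-1,2),111)[:,:2].astype(np.float32);print(cv2.minEnclosingCircle(P),cv2.minAreaRect(P), cv2.fitEllipse(P))
for n,im,box in(('top',t,(255,190,290,225)),('scene',s,(262,195,288,215))):
    x0,y0,x1,y1=box;g=im[y0:y1,x0:x1].max(2);m=(g<60).astype(np.uint8);k=cv2.moments(m,True);print(n,k['m00'],x0+k['m10']/k['m00'],y0+k['m01']/k['m00'],cv2.boundingRect(m))
print('red')
for n,im in(('top',t),('scene',s)):
  for c in blobs(im,(0,150,60),(6,255,255),10)+blobs(im,(172,150,60),(180,255,255),10):
    print(n,cv2.contourArea(c),cv2.minAreaRect(c))
E
```

```text
green
[[ 546.5 -232.5    4. ]
 [ 562.1 -411.8    4. ]
 [ 387.3 -418.     4. ]
 [ 372.2 -242.7    4. ]] [ 467.00043516 -326.22914124    4.        ]
blue lid
((558.4512329101562, 461.880126953125), 104.1856689453125) ((558.4723510742188, 465.02294921875), (188.83074951171875, 102.73916625976562), 3.7732560634613037) ((556.2628784179688, 464.58013916015625), (105.80389404296875, 229.66546630859375), 93.0412826538086)
((593.7316284179688, 8.893901824951172), 78.93460083007812) ((593.7704467773438, 9.1842041015625), (154.56402587890625, 152.6838836669922), 0.11818893998861313) ((593.9705200195312, 8.781412124633789), (153.12814331054688, 155.66990661621094), 105.82757568359375)
top 58.0 269.58620689655174 206.89655172413794 (11, 13, 8, 9)
scene 63.0 274.5238095238095 205.38095238095238 (9, 6, 8, 10)
red
top 12.5 ((158.30001831054688, 319.9000244140625), (2.200000047683716, 10.600000381469727), 53.13010025024414)
top 44.5 ((151.49420166015625, 297.0375671386719), (18.779062271118164, 4.941858768463135), 8.746162414550781)
top 197.5 ((482.3845520019531, 286.9230651855469), (35.50081253051758, 6.656403064727783), 33.690067291259766)
top 15.0 ((156.0, 247.5), (5.0, 4.0), 90.0)
top 29.0 ((142.53529357910156, 244.3411865234375), (13.775084495544434, 4.121678829193115), 12.52880859375)
top 123.0 ((184.00001525878906, 185.00001525878906), (13.416406631469727, 12.521980285644531), 26.56505012512207)
scene 117.5 ((313.5, 279.5), (13.0, 13.0), 90.0)
scene 28.0 ((380.0689697265625, 241.82757568359375), (3.3425159454345703, 20.055095672607422), 21.801406860351562)
scene 50.0 ((369.9554748535156, 233.94554138183594), (3.8806450366973877, 22.388336181640625), 5.7105937004089355)
scene 65.0 ((401.8235778808594, 194.2058868408203), (7.033533096313477, 14.55213737487793), 14.03624439239502)
scene 28.5 ((221.5, 145.5), (11.0, 3.0), 90.0)
```

View pics/c1.png

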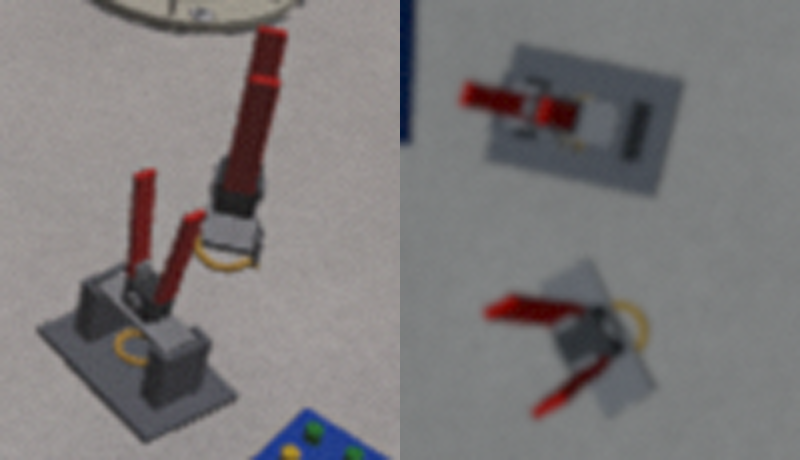

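The crop confirms it: the stand holds the small upright pliers, with handle tops at scene (371,223) and (383,234) and at top (156,246) and (137,244). The larger pair lies on the bench.

```bash
python3 - <<'E'
from h import *
print('knob tri',tri((274.5,205.4),(269.6,206.9)),'onplane',onplane('top',(269.6,206.9),133),onplane('scene',(274.5,205.4),131))
R_=tri((383.2,233.7),(137,243.7));L_=tri((371.2,223),(155.7,246.2));print('handle tops',R_,L_)
print(onplane('top',[(137,243.7),(155.7,246.2)],175),onplane('scene',[(383.2,233.7),(371.2,223)],175))
t=cv2.imread('pics/top_raw_t0.png')
# stand base plate gray: find region
g=cv2.cvtColor(t,cv2.COLOR_BGR2GRAY)[220:280,136:200]
for q in([(148.5+0,231),(191,240),(184,268.5),(142,260)],):
    P=onplane('top',q,8);print(P.round(1),P.mean(0))
E
```

```text
knob tri [595.59317686   9.17419851 130.56008663] onplane [[594.82942922   9.41061774 133.        ]] [[596.24436535   9.23901015 131.        ]]
handle tops [492.01015767 343.7569364  171.91404229] [484.94498557 295.39544733 175.73679869]
[[492.1677131  342.10316053 175.        ]
 [486.01922705 294.42384406 175.        ]] [[494.63526421 345.87988212 175.        ]
 [482.81000081 295.87592999 175.        ]]
[[543.3 373.2   8. ]
 [516.9 245.7   8. ]
 [433.3 263.    8. ]
 [457.6 387.6   8. ]] [487.77880743 317.3683386    8.        ]
```

```bash
cat >> h.py <<'E'
from scipy.spatial.transform import Rotation as Ro
def to(x,y,z):
    s=r.sense();R=Ro.from_euler('xyz',s['tcp_rot']).as_matrix()
    d=R.T@(np.array([x,y,z])-s['eef_pos']);print('dp',d.round(1),'at',np.round(s['eef_pos'],1),'yawdeg',np.degrees(s['tcp_rot']).round(2),'t',s['clock'],'F',np.round(s['contact_force'],1),'op',round(s['opening'],3),'g',s['grasp_force']);return d
E
python3 -c "
from h import *
to(595.3,9.3,180);to(489,319,230)"
```

```text
dp [-571.1 -456.3   59.2] at [167.1 601.8 238.6] yawdeg [-179.93   -0.    164.48] t 0.1 F [-0.1  0.4  0.3] op 0.996 g 0.0
dp [-385.8 -186.4    8.8] at [167.1 601.8 238.6] yawdeg [-179.93   -0.    164.48] t 0.1 F [-0.1  0.4  0.3] op 0.996 g 0.0
```

>>> carry_out:
  targets:
    - {"dp": [-50, -40, 0]}
    - {"dp": [-100, -80, 0]}
    - {"dp": [-150, -120, 0]}
    - {"dp": [-200, -160, 0]}
    - {"dp": [-250, -200, 0]}
    - {"dp": [-300, -240, 0]}
    - {"dp": [-350, -280, 0]}
    - {"dp": [-400, -320, 0]}
    - {"dp": [-450, -360, 10]}
    - {"dp": [-500, -400, 20]}
    - {"dp": [-545, -436, 35]}
    - {"dp": [-571, -456, 50]}
  fingers: 0.2

```text
schema error: expected keys dp, yaw
```

>>> carry_out:
  targets:
    - {"dp": [0, 0, 0]}
    - {"dp": [0, 0, 0]}
    - {"dp": [0, 0, 0]}

```text
schema error: expected keys dp, yaw
```

```bash
python3 - <<'E'
from h import *
to(595.3,9.3,125)
save('scene','s1',(200,120,360,270),4);
E
```

```text
dp [-571.1 -456.2  114.2] at [167.1 601.8 238.6] yawdeg [-179.93   -0.    164.48] t 0.1 F [-0.1  0.4  0.3] op 0.996 g 0.0
```

View pics/s1.png

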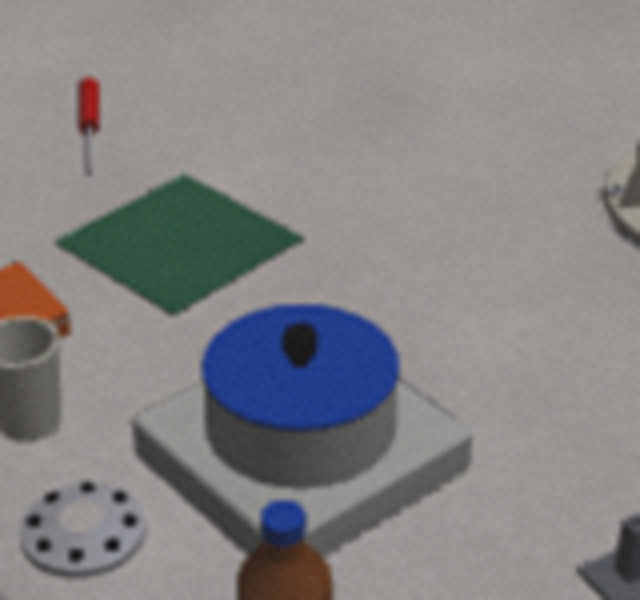

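The moves were refused because each row needs a yaw, so the picture shows the scene unchanged: knob at about (275,205), arm not in view.

>>> carry_out:
  targets:
    - {"dp": [-50, -40, 0], "yaw": 0}
    - {"dp": [-100, -80, 0], "yaw": 0}
    - {"dp": [-150, -120, 0], "yaw": 0}
    - {"dp": [-200, -160, 0], "yaw": 0}
    - {"dp": [-250, -200, 0], "yaw": 0}
    - {"dp": [-300, -240, 0], "yaw": 0}
    - {"dp": [-350, -280, 0], "yaw": 0}
    - {"dp": [-400, -320, 0], "yaw": 0}
    - {"dp": [-450, -360, 10], "yaw": 0}
    - {"dp": [-500, -400, 20], "yaw": 0}
    - {"dp": [-545, -436, 35], "yaw": 0}
    - {"dp": [-571, -456, 50], "yaw": 0}
  fingers: 0.2

```text
clock: 1.65
eef_pos: [596.8, 7.8, 189.0]
tcp_rot: [3.141, 0.001, 2.87]
contact_force: [0.9, 1.2, -0.0]
opening: 0.602
grasp_force: 0.0
```

>>> carry_out:
  targets:
    - {"dp": [0, 0, 0], "yaw": 0}
    - {"dp": [0, 0, 0], "yaw": 0}
    - {"dp": [0, 0, 0], "yaw": 0}

```text
clock: 2.02
eef_pos: [595.0, 11.1, 189.8]
tcp_rot: [3.141, 0.0, 2.872]
contact_force: [0.2, 1.5, 0.2]
opening: 0.6
grasp_force: 0.0
```

```bash
python3 - <<'E'
from h import *
to(595.3,9.3,125)
E
```

```text
dp [-0.8 -1.7 64.8] at [595.   11.1 189.8] yawdeg [1.7999e+02 1.0000e-02 1.6455e+02] t 2.025 F [0.2 1.5 0.2] op 0.6 g 0.0
```

>>> carry_out:
  targets:
    - {"dp": [-1, -2, 25], "yaw": 0}
    - {"dp": [-1, -2, 45], "yaw": 0}
    - {"dp": [-1, -2, 58], "yaw": 0}
    - {"dp": [-1, -2, 64], "yaw": 0}
    - {"dp": [-1, -2, 64], "yaw": 0}
    - {"dp": [-1, -2, 64], "yaw": 0}

```text
clock: 2.78
eef_pos: [596.3, 8.0, 126.0]
tcp_rot: [3.141, 0.001, 2.871]
contact_force: [0.0, 0.1, 0.1]
opening: 0.598
grasp_force: 0.0
```

>>> carry_out:
  targets:
    - {"dp": [0, 0, 0], "yaw": 0}
    - {"dp": [0, 0, 0], "yaw": 0}
    - {"dp": [0, 0, 0], "yaw": 0}
    - {"dp": [0, 0, 0], "yaw": 0}
    - {"dp": [0, 0, 0], "yaw": 0}
    - {"dp": [0, 0, 0], "yaw": 0}
  fingers: -1
  grip_force: 50

```text
clock: 3.52
eef_pos: [596.2, 7.9, 126.0]
tcp_rot: [3.141, 0.001, 2.871]
contact_force: [-1.4, -0.5, 5.7]
opening: 0.307
grasp_force: 48.9
```

>>> carry_out:
  targets:
    - {"dp": [0, 0, -8], "yaw": 0}
    - {"dp": [0, 0, -20], "yaw": 0}
    - {"dp": [0, 0, -40], "yaw": 0}
    - {"dp": [0, 0, -60], "yaw": 0}
    - {"dp": [0, 0, -75], "yaw": 0}
    - {"dp": [0, 0, -80], "yaw": 0}
    - {"dp": [0, 0, -80], "yaw": 0}

```text
clock: 4.4
eef_pos: [595.8, 7.9, 205.3]
tcp_rot: [3.142, 0.0, 2.871]
contact_force: [0.0, -0.4, -2.5]
opening: 0.307
grasp_force: 49.5
```

```bash
python3 - <<'E'
from h import *
to(467,-326,205)
save('scene','s2',(200,100,360,220),4);save('top','t2')
E
```

```text
dp [ 3.480e+01 -3.562e+02  3.000e-01] at [595.8   7.9 205.3] yawdeg [1.8000e+02 1.0000e-02 1.6449e+02] t 4.4 F [ 0.  -0.4 -2.5] op 0.307 g 49.45387244224548
```

View pics/s2.png

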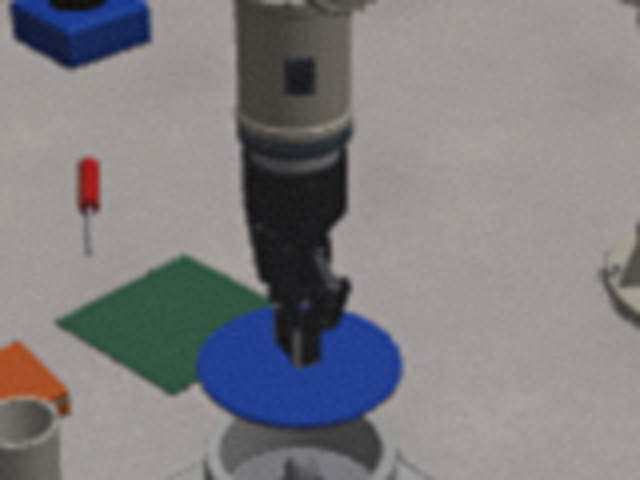

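The lid is held level above the open drum, at picture pixel (300,365). Moving it to the mat.

>>> carry_out:
  targets:
    - {"dp": [2, -25, 0], "yaw": 0}
    - {"dp": [6, -65, 0], "yaw": 0}
    - {"dp": [10, -110, 0], "yaw": 0}
    - {"dp": [15, -155, 0], "yaw": 0}
    - {"dp": [20, -200, 0], "yaw": 0}
    - {"dp": [25, -245, 0], "yaw": 0}
    - {"dp": [29, -290, 10], "yaw": 0}
    - {"dp": [33, -330, 25], "yaw": 0}
    - {"dp": [35, -350, 45], "yaw": 0}
    - {"dp": [35, -356, 70], "yaw": 0}
    - {"dp": [35, -356, 95], "yaw": 0}
    - {"dp": [35, -356, 120], "yaw": 0}

```text
clock: 6.0
eef_pos: [466.4, -325.7, 83.8]
tcp_rot: [3.141, -0.001, 2.87]
contact_force: [0.1, 0.2, -2.7]
opening: 0.307
grasp_force: 49.8
```

>>> carry_out:
  targets:
    - {"dp": [0, 0, 15], "yaw": 0}
    - {"dp": [0, 0, 30], "yaw": 0}
    - {"dp": [0, 0, 42], "yaw": 0}
    - {"dp": [0, 0, 49], "yaw": 0}
    - {"dp": [0, 0, 51], "yaw": 0}
    - {"dp": [0, 0, 51], "yaw": 0}

```text
clock: 6.75
eef_pos: [467.1, -325.9, 34.6]
tcp_rot: [-3.141, 0.0, 2.871]
contact_force: [-0.2, -0.1, -3.3]
opening: 0.307
grasp_force: 49.8
```

>>> carry_out:
  targets:
    - {"dp": [0, 0, 1], "yaw": 0}
    - {"dp": [0, 0, 2], "yaw": 0}
    - {"dp": [0, 0, 2], "yaw": 0}

```text
clock: 7.12
eef_pos: [466.9, -325.8, 32.4]
tcp_rot: [-3.142, 0.0, 2.871]
contact_force: [-0.5, 0.3, -3.4]
opening: 0.308
grasp_force: 49.8
```

>>> carry_out:
  targets:
    - {"dp": [0, 0, 1], "yaw": 0}
    - {"dp": [0, 0, 1.5], "yaw": 0}
    - {"dp": [0, 0, 1.5], "yaw": 0}

```text
clock: 7.5
eef_pos: [466.9, -325.8, 31.1]
tcp_rot: [-3.142, 0.0, 2.871]
contact_force: [-1.2, 1.5, 3.1]
opening: 0.31
grasp_force: 50.4
```

>>> carry_out:
  targets:
    - {"dp": [0, 0, 0], "yaw": 0}
    - {"dp": [0, 0, 0], "yaw": 0}
    - {"dp": [0, 0, 0], "yaw": 0}
    - {"dp": [0, 0, 0], "yaw": 0}
  fingers: 0.4

```text
clock: 8.0
eef_pos: [466.9, -325.8, 30.8]
tcp_rot: [-3.142, 0.0, 2.871]
contact_force: [0.5, -0.4, -0.6]
opening: 0.701
grasp_force: 0.0
```

>>> carry_out:
  targets:
    - {"dp": [0, 0, -10], "yaw": 0}
    - {"dp": [0, 0, -40], "yaw": 0}
    - {"dp": [0, 0, -80], "yaw": 0}
    - {"dp": [0, 0, -120], "yaw": 0}
    - {"dp": [0, 0, -160], "yaw": 0}
    - {"dp": [0, 0, -200], "yaw": 0}
  fingers: 1

```text
clock: 8.75
eef_pos: [466.7, -325.7, 232.9]
tcp_rot: [-3.141, 0.001, 2.871]
contact_force: [0.7, -0.2, 0.1]
opening: 1.004
grasp_force: 0.0
```

```bash
python3 - <<'E'
from h import *
to(489,319,231)
a=save('scene','s3');b=save('top','t3')
cv2.imwrite('pics/c3.png',np.hstack([cv2.resize(a[150:270,210:330],(400,400)),cv2.resize(b[170:260,225:315],(400,400),interpolation=cv2.INTER_CUBIC)]))
m=cv2.inRange(cv2.cvtColor(b,cv2.COLOR_BGR2HSV),(105,120,60),(125,255,255));m[:,:330]=0
for c in cv2.findContours(m,0,1)[0]:
  if cv2.contourArea(c)>300: print('lid',cv2.contourArea(c),cv2.minEnclosingCircle(onplane('top',c.reshape(-1,2),16)[:,:2].astype(np.float32)))
E
```

```text
dp [150.9 627.1   1.6] at [ 466.7 -325.7  232.9] yawdeg [-1.7998e+02  4.0000e-02  1.6449e+02] t 8.75 F [ 0.7 -0.2  0.1] op 1.004 g 0.0
lid 1926.0 ((465.484130859375, -325.2416076660156), 79.4011001586914)
```

View pics/c3.png

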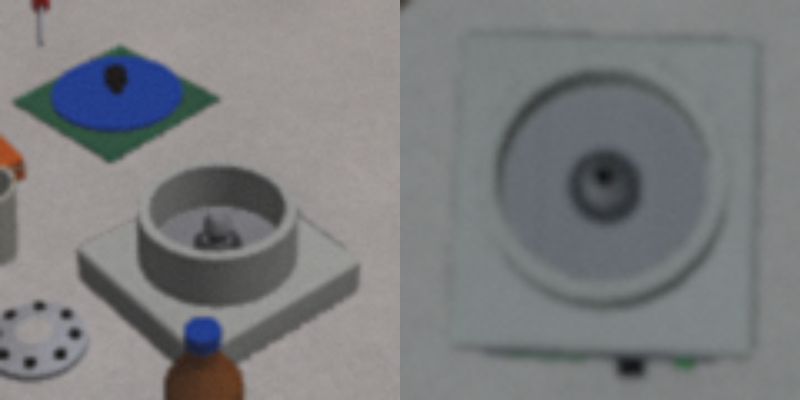

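The lid lies flat on the mat with the gripper off it. The spindle tip is at about top (270.7,209.8) and scene (274.5,212).

Next I measure the drum and spindle axis.

```bash
python3 - <<'E'
from h import *
print('dark spot z92',onplane('top',(270.7,209.8),92),'tri',tri((274.3,213.5),(270.7,209.8)))
# floor (bluish grey) disc within drum: centroid; rim inner
b=cv2.imread('pics/top_raw_t3.png').astype(int)
c=cv2.cvtColor(b.astype(np.uint8),cv2.COLOR_BGR2HSV)
print(b[190,270],b[175,250],b[209,276],b[230,270], [b[209,x].tolist() for x in range(258,284)])
print([b[y,271].tolist() for y in range(198,226)])
# base outline corners top z=45 (by eye in crop)
q=np.array([(462,38),(755,38),(752,350),(452,345)],float)
P=onplane('top',np.c_[(q[:,0]-400)/4.444+225,q[:,1]/4.444+170],45);print('base',P.round(1),P.mean(0))
# drum outer ellipse rim inner edge by eye: L500 R~715?, outer
m=((b[...,0]-b[...,1])>4).astype(np.uint8)
m[:170]=0;m[260:]=0;m[:,:225]=0;m[:,315:]=0
cs=max(cv2.findContours(m,0,1)[0],key=cv2.contourArea);h=cv2.convexHull(cs).reshape(-1,2)
print('floor',cv2.contourArea(cs),[cv2.minEnclosingCircle(onplane('top',h,z)[:,:2].astype(np.float32)) for z in (45,52,105)])
E
```

```text
dark spot z92 [[593.94131285   7.76753342  92.        ]] tri [594.16597039   6.92554883  95.13793094]
[113 108 103] [129 128 125] [58 57 52] [114 108 102] [[114, 108, 103], [114, 108, 103], [114, 107, 103], [112, 107, 100], [101, 95, 91], [84, 80, 75], [70, 65, 61], [68, 64, 61], [75, 71, 67], [77, 74, 71], [63, 61, 58], [45, 42, 40], [25, 22, 21], [29, 28, 27], [41, 38, 39], [56, 52, 48], [60, 58, 54], [60, 57, 53], [58, 57, 52], [64, 61, 57], [77, 72, 69], [98, 92, 87], [110, 105, 99], [114, 107, 103], [115, 108, 103], [113, 107, 102]]
[[116, 109, 104], [113, 106, 102], [115, 108, 104], [113, 107, 101], [108, 102, 98], [93, 88, 82], [73, 68, 63], [61, 56, 52], [56, 53, 51], [48, 47, 45], [40, 38, 37], [29, 28, 27], [39, 36, 36], [57, 55, 51], [76, 74, 70], [86, 83, 79], [86, 83, 80], [83, 78, 74], [75, 70, 67], [65, 59, 57], [60, 56, 51], [69, 64, 61], [87, 82, 79], [107, 100, 97], [111, 105, 100], [114, 108, 103], [113, 107, 102], [114, 107, 104]]
base [[694.5 103.1  45. ]
 [694.9 -90.   45. ]
 [489.7 -86.9  45. ]
 [492.2 105.4  45. ]] [592.83211301   7.88972771  45.        ]
floor 1359.5 [((599.2481689453125, 9.295588493347168), 64.45330810546875), ((598.0797119140625, 9.065438270568848), 64.04562377929688), ((589.2339477539062, 7.322754383087158), 60.95878219604492)]
```

>>> carry_out:
  targets:
    - {"dp": [7, 30, 0], "yaw": 0}
    - {"dp": [20, 80, 0], "yaw": 0}
    - {"dp": [32, 135, 0], "yaw": 0}
    - {"dp": [45, 190, 0], "yaw": 0}
    - {"dp": [58, 245, 0], "yaw": -1}
    - {"dp": [72, 300, 0], "yaw": -2}
    - {"dp": [85, 355, 0], "yaw": -3}
    - {"dp": [98, 410, 0], "yaw": -4}
    - {"dp": [111, 465, 0], "yaw": -4.5}
    - {"dp": [125, 520, 0], "yaw": -4.5}
    - {"dp": [138, 575, 0], "yaw": -4.5}
    - {"dp": [151, 625, 0], "yaw": -4.5}

```text
clock: 10.35
eef_pos: [488.1, 318.8, 230.8]
tcp_rot: [3.142, 0.0, 2.95]
contact_force: [0.5, -0.4, -0.6]
opening: 1.0
grasp_force: 0.0
```

>>> carry_out:
  targets:
    - {"dp": [0, 0, 0], "yaw": 0}
    - {"dp": [0, 0, 0], "yaw": 0}
    - {"dp": [0, 0, 0], "yaw": 0}

```text
clock: 10.72
eef_pos: [488.5, 315.6, 230.7]
tcp_rot: [-3.141, -0.0, 2.948]
contact_force: [0.2, 0.3, 0.4]
opening: 1.002
grasp_force: 0.0
```

```bash
python3 - <<'E'
from h import *
to(488.3,318.5,144)
a=save('scene','s4');b=save('top','t4')
cv2.imwrite('pics/c4.png',np.hstack([cv2.resize(a[170:290,330:430],(450,540)),cv2.resize(b[210:290,110:162],(350,540),interpolation=cv2.INTER_CUBIC)]))
E
```

```text
dp [ 0.7  2.8 86.7] at [488.5 315.6 230.7] yawdeg [-1.7997e+02 -1.0000e-02  1.6893e+02] t 10.725 F [0.2 0.3 0.4] op 1.002 g 0.0
```

View pics/c4.png

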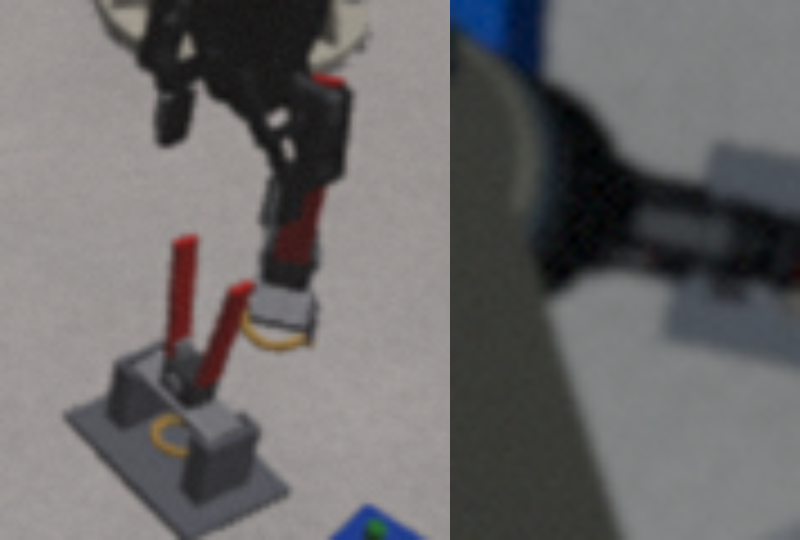

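The open fingers straddle the two handle tops, at crop pixels (185,240) and (240,288). Descending and gripping.

>>> carry_out:
  targets:
    - {"dp": [0.5, 2.5, 10], "yaw": 0}
    - {"dp": [0.5, 2.5, 30], "yaw": 0}
    - {"dp": [0.5, 2.5, 50], "yaw": 0}
    - {"dp": [0.5, 2.5, 68], "yaw": 0}
    - {"dp": [0.5, 2.5, 80], "yaw": 0}
    - {"dp": [0.5, 2.5, 86], "yaw": 0}
    - {"dp": [0.5, 2.5, 86], "yaw": 0}
    - {"dp": [0.5, 2.5, 86], "yaw": 0}

```text
clock: 11.82
eef_pos: [488.9, 319.7, 145.3]
tcp_rot: [3.141, 0.001, 2.949]
contact_force: [0.1, 0.4, -0.8]
opening: 1.003
grasp_force: 0.0
```

>>> carry_out:
  targets:
    - {"dp": [0, 0, 0], "yaw": 0}
    - {"dp": [0, 0, 0], "yaw": 0}
    - {"dp": [0, 0, 0], "yaw": 0}
    - {"dp": [0, 0, 0], "yaw": 0}
    - {"dp": [0, 0, 0], "yaw": 0}
    - {"dp": [0, 0, 0], "yaw": 0}
    - {"dp": [0, 0, 0], "yaw": 0}
    - {"dp": [0, 0, 0], "yaw": 0}
  fingers: -1
  grip_force: 60

```text
clock: 12.82
eef_pos: [489.8, 320.1, 147.1]
tcp_rot: [3.139, 0.003, 2.949]
contact_force: [-1.8, -0.7, 15.8]
opening: 0.396
grasp_force: 59.6
```

>>> carry_out:
  targets:
    - {"dp": [0, 0, -3], "yaw": 0}
    - {"dp": [0, 0, -10], "yaw": 0}
    - {"dp": [0, 0, -25], "yaw": 0}
    - {"dp": [0, 0, -45], "yaw": 0}
    - {"dp": [0, 0, -70], "yaw": 0}
    - {"dp": [0, 0, -95], "yaw": 0}
    - {"dp": [0, 0, -115], "yaw": 0}
    - {"dp": [0, 0, -130], "yaw": 0}
    - {"dp": [0, 0, -130], "yaw": 0}
    - {"dp": [0, 0, -130], "yaw": 0}

```text
clock: 14.08
eef_pos: [488.2, 319.2, 274.1]
tcp_rot: [-3.141, -0.001, 2.949]
contact_force: [-0.3, -0.6, -2.7]
opening: 0.394
grasp_force: 59.9
```

```bash
python3 - <<'E'
from h import *
to(594,7.8,278)
a=save('scene','s5');b=save('top','t5')
cv2.imwrite('pics/c5.png',np.hstack([cv2.resize(a[110:270,310:430],(400,533)),cv2.resize(b[190:290,140:215],(400,533),interpolation=cv2.INTER_CUBIC)]))
E
```

```text
dp [-163.4 -285.4   -3.8] at [488.2 319.2 274.1] yawdeg [-1.7995e+02 -5.0000e-02  1.6899e+02] t 14.075 F [-0.3 -0.6 -2.7] op 0.394 g 59.87338185310364
```

View pics/c5.png

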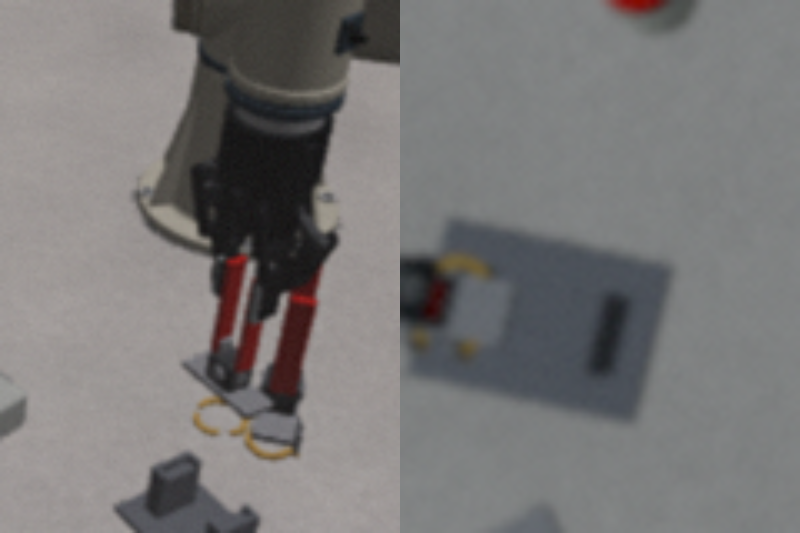

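The pliers are out of the stand, upright, with the ring spread at crop pixel (220,417). Moving to above the spindle.

>>> carry_out:
  targets:
    - {"dp": [-6, -12, 0], "yaw": 0}
    - {"dp": [-20, -36, 0], "yaw": 0}
    - {"dp": [-38, -66, 0], "yaw": 0}
    - {"dp": [-56, -98, 0], "yaw": 0}
    - {"dp": [-74, -130, 0], "yaw": 0}
    - {"dp": [-92, -162, 0], "yaw": 0}
    - {"dp": [-110, -194, 0], "yaw": 0}
    - {"dp": [-128, -224, 0], "yaw": 0}
    - {"dp": [-143, -250, 0], "yaw": 0}
    - {"dp": [-155, -271, 0], "yaw": 0}
    - {"dp": [-161, -282, 0], "yaw": 0}
    - {"dp": [-163, -285, 0], "yaw": 0}

```text
clock: 15.68
eef_pos: [594.0, 7.8, 274.5]
tcp_rot: [-3.142, -0.001, 2.948]
contact_force: [0.8, -0.1, -1.0]
opening: 0.398
grasp_force: 60.0
```

>>> carry_out:
  targets:
    - {"dp": [0, 0, 5], "yaw": 0}
    - {"dp": [0, 0, 15], "yaw": 0}
    - {"dp": [0, 0, 22], "yaw": 0}
    - {"dp": [0, 0, 25], "yaw": 0}
    - {"dp": [0, 0, 25], "yaw": 0}

```text
clock: 16.3
eef_pos: [594.0, 8.7, 249.5]
tcp_rot: [-3.141, -0.001, 2.95]
contact_force: [0.5, 0.2, -1.7]
opening: 0.397
grasp_force: 60.0
```

```bash
python3 - <<'E'
from h import *
to(594,7.8,199)
a=save('scene','s6');b=save('top','t6')
cv2.imwrite('pics/c6.png',np.hstack([cv2.resize(a[150:240,235:310],(450,540),interpolation=cv2.INTER_CUBIC),cv2.resize(b[180:240,240:279],(350,540),interpolation=cv2.INTER_CUBIC)]))
for n,im in(('scene',a),('top',b)):
    m=cv2.inRange(cv2.cvtColor(im,cv2.COLOR_BGR2HSV),(15,90,70),(32,255,255))
    for c in cv2.findContours(m,0,1)[0]:
        if cv2.contourArea(c)>2: print(n,cv2.contourArea(c),cv2.boundingRect(c))
print(proj('scene',[[594,7.8,122],[594,7.8,92],[594,7.8,72]]),proj('top',[[594,7.8,122],[594,7.8,92]]))
E
```

```text
dp [-0.2 -0.9 50.5] at [594.    8.7 249.5] yawdeg [-1.7999e+02 -3.0000e-02  1.6900e+02] t 16.3 F [ 0.5  0.2 -1.7] op 0.397 g 59.951637983322144
scene 10.5 (407, 325, 4, 5)
scene 14.0 (386, 310, 5, 6)
scene 9.0 (426, 305, 4, 5)
scene 8.0 (406, 292, 4, 5)
scene 13.0 (384, 240, 14, 8)
scene 9.5 (277, 207, 7, 5)
scene 9.5 (268, 206, 6, 6)
scene 3.5 (271, 202, 4, 3)
scene 3.5 (121, 112, 8, 4)
scene 2.5 (116, 107, 7, 3)
scene 2.5 (110, 89, 6, 5)
scene 492.0 (22, 88, 105, 30)
scene 5.5 (80, 86, 8, 4)
scene 2.5 (107, 83, 3, 5)
scene 1276.0 (10, 26, 94, 29)
top 7.0 (174, 296, 8, 11)
top 5.0 (107, 235, 4, 3)
top 5.0 (86, 235, 4, 3)
top 4.0 (108, 204, 4, 3)
top 4.0 (88, 204, 3, 3)
top 789.0 (367, 172, 33, 30)
top 54.0 (203, 153, 9, 13)
top 335.0 (283, 100, 24, 17)
[[274.7584486  207.12710992]
 [274.8416356  214.39000347]
 [274.89575998 219.11549733]] [[270.33605617 207.91748261]
 [270.68843942 209.77906959]]
```

View pics/c6.png

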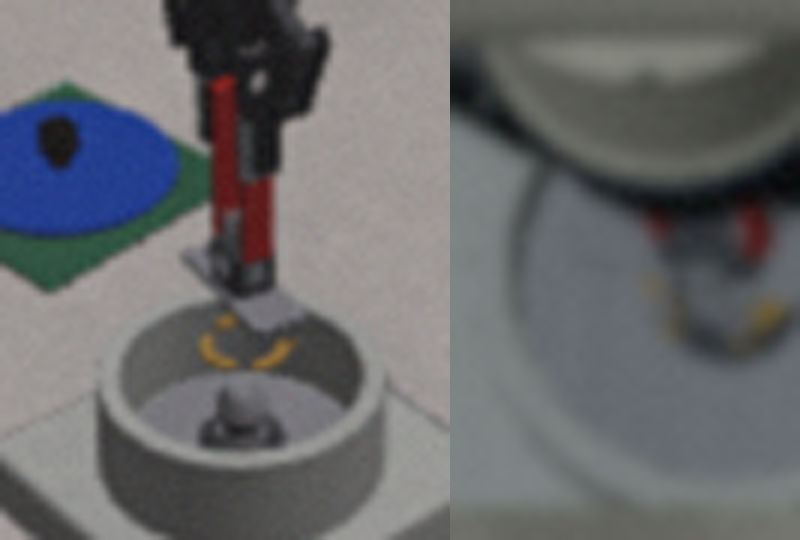

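The ring at crop (248,342) sits above the spindle at crop (240,405), possibly a few mm off. I'll measure it with averaged frames.

```bash
cat > ring.py <<'E'
from h import *
def avg(n,k=6): return np.mean([np.asarray(r.grab_frame(n)).astype(float) for _ in range(k)],0)
def ring(z,show=True):
    s=r.sense();R=Ro.from_euler('xyz',s['tcp_rot']).as_matrix()
    for n in('scene','top'):
        im=avg(n); u,v=proj(n,[*s['eef_pos'][:2],z])[0].astype(int)
        x0,y0=u-18,v-18; c=im[y0:y0+36,x0:x0+36]; yl=(c[...,0]+c[...,1])/2-c[...,2]
        up=cv2.resize(yl,None,fx=4,fy=4,interpolation=cv2.INTER_CUBIC)
        ys,xs=np.where(up>max(12,0.35*up.max())); P=onplane(n,np.c_[(xs+.5)/4-.5+x0,(ys+.5)/4-.5+y0],z)
        d=(P-s['eef_pos'])@R[:,:2]   # tool x,y
        d=d[np.hypot(*d.T)<35]
        np.save(f'pics/{n}.npy',d); print(n,'max',up.max().round(),len(d),'tool x',np.percentile(d[:,0],[0,2,50,98,100]).round(1),'tool y',np.percentile(d[:,1],[0,2,50,98,100]).round(1),'u,v range',xs.min()/4+x0,xs.max()/4+x0,ys.min()/4+y0,ys.max()/4+y0)
        a=np.degrees(np.arctan2(d[:,1],d[:,0]))
        for k in range(-180,180,45):
            q=d[(a>=k)&(a<k+45)]
            if len(q)>5: print('  ',k,len(q),q.mean(0).round(1),np.hypot(*q.T).mean().round(1))
E
python3 - <<'E'
from ring import *
print(r.sense()['eef_pos']); ring(r.sense()['eef_pos'][2]-127)
# spindle, before picture
for n,z,(u,v) in(('scene',92,(274.5,213)),):
    pass
a=cv2.imread('pics/scene_raw_s3.png').max(2)
for y in range(208,228): print(y,a[y,264:287])
E
```

```text
[594.19938527   8.587851   249.94950448]
scene max 72.0 706 tool x [-23.2 -22.   -0.6  21.8  23.8] tool y [-29.3 -27.1   6.3  22.8  24.2] u,v range 268.0 283.5 189.0 211.25
   -180 129 [-17.6  -7.2] 19.5
   -135 63 [ -7.  -18.8] 21.0
   -90 89 [  4.4 -23.3] 23.9
   0 96 [18.7 11.1] 22.0
   45 157 [ 7.5 18.4] 20.4
   90 38 [-2.7 18.1] 18.5
   135 134 [-16.6   6.3] 18.2
top max 40.0 328 tool x [-15.  -14.3  11.2  20.3  21.1] tool y [-21.7 -21.  -12.3  -4.3  -3.7] u,v range 272.75 277.25 203.25 216.75
   -180 92 [-11.2  -6.7] 13.2
   -135 71 [-5.6 -9.2] 10.9
   -90 96 [ 14.2 -18.1] 23.0
   -45 69 [ 17.8 -14.8] 23.2
208 [87 88 84 84 81 80 80 74 74 73 73 70 68 66 62 62 63 63 65 64 62 63 66]
209 [87 89 85 85 84 77 80 75 75 74 71 71 66 63 64 63 64 62 64 64 66 65 66]
210 [88 90 84 81 81 78 78 76 73 70 69 68 65 64 63 62 61 64 62 64 61 65 67]
211 [91 84 85 80 78 82 83 86 82 78 77 78 76 78 74 74 66 63 61 62 63 64 67]
212 [ 87  86  88  88  90 100 106 110 109 115 117 118 116 116 114 105  90  85
  81  70  68  60  62]
213 [ 93  97 107 115 114 114 118 118 114 123 124 123 123 121 122 119 114 119
 117
[... 703 characters left out ...]
22 120]
221 [120 124 123 118  87  60  66  92  61  39  39  46  44  54  82  79  60  73
 105 118 118 119 120]
222 [122 123 121 117  76  54  60  77  64  47  43  46  61  66  88  74  57  60
  92 116 121 121 125]
223 [132 127 128 116  78  53  52  53  60  57  64  73  74  71  76  65  52  60
  89 117 129 135 142]
224 [146 146 141 129  96  78  69  68  68  70  70  73  80  83  84  82  81  96
 115 139 145 145 148]
225 [137 148 149 147 145 136 126 116 119 118 116 111 117 125 137 139 139 142
 143 147 147 141 139]
226 [ 97 109 128 135 143 144 145 139 143 142 148 143 144 143 147 145 143 142
 141 134 121 105 100]
227 [ 67  72  78  89  96 104 110 113 120 127 128 127 125 121 121 120 108 104
  96  94  93  86  85]
```

>>> carry_out:
  targets:
    - {"dp": [-1, -1.2, 5], "yaw": 0}
    - {"dp": [-1, -1.2, 10], "yaw": 0}
    - {"dp": [-1, -1.2, 15], "yaw": 0}
    - {"dp": [-1, -1.2, 20], "yaw": 0}
    - {"dp": [-1, -1.2, 23], "yaw": 0}
    - {"dp": [-1, -1.2, 24], "yaw": 0}
    - {"dp": [-1, -1.2, 24], "yaw": 0}

```text
clock: 17.88
eef_pos: [594.9, 7.2, 225.8]
tcp_rot: [3.142, 0.0, 2.949]
contact_force: [0.3, -0.5, -1.3]
opening: 0.398
grasp_force: 60.0
```

```bash
python3 - <<'E'
from ring import *
s=r.sense();print(s['eef_pos'],s['contact_force'],s['wrist_torque'])
print('collar z50/60',onplane('top',(270.55,211.7),50),onplane('top',(270.55,211.7),60))
a=avg('scene',8);b=avg('top',8)
cv2.imwrite('pics/c7.png',cv2.cvtColor(np.hstack([cv2.resize(a[190:235,255:295],(400,450),interpolation=cv2.INTER_CUBIC),cv2.resize(b[195:235,253:288],(394,450),interpolation=cv2.INTER_CUBIC)]).clip(0,255).astype(np.uint8),cv2.COLOR_RGB2BGR))
E
```

```text
[594.87341036   7.15993815 225.83294571] [ 0.3370687  -0.54885712 -1.30960639] [-0.02330518 -0.01639487 -0.02077389]
collar z50/60 [[595.50820396   9.53851856  50.        ]] [[593.86553768   9.20601538  60.        ]]
```

View pics/c7.png

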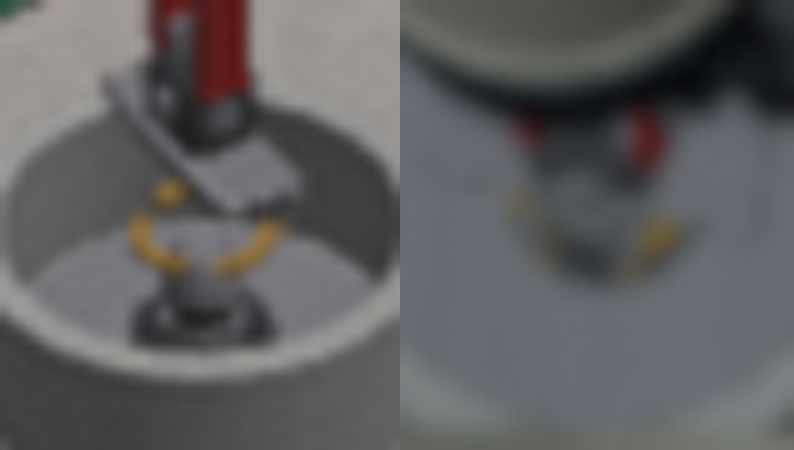

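The ring is centred at about scene crop (207,228) against the spindle at (202,–), and at top crop (596) against 604. That is about 2 mm too far in +y, so I shift by that and descend gently.

>>> carry_out:
  targets:
    - {"dp": [0, -1.5, 0], "yaw": 0}
    - {"dp": [0, -1.5, 3], "yaw": 0}
    - {"dp": [0, -1.5, 6], "yaw": 0}
    - {"dp": [0, -1.5, 9], "yaw": 0}
    - {"dp": [0, -1.5, 11], "yaw": 0}
    - {"dp": [0, -1.5, 12], "yaw": 0}
    - {"dp": [0, -1.5, 12], "yaw": 0}

```text
clock: 19.55
eef_pos: [594.5, 5.7, 213.7]
tcp_rot: [-3.142, -0.0, 2.949]
contact_force: [-0.2, 0.4, -2.6]
opening: 0.4
grasp_force: 60.0
```

>>> carry_out:
  targets:
    - {"dp": [0, 0, 1], "yaw": 0}
    - {"dp": [0, 0, 2], "yaw": 0}
    - {"dp": [0, 0, 3], "yaw": 0}
    - {"dp": [0, 0, 3], "yaw": 0}

```text
clock: 20.05
eef_pos: [594.7, 5.7, 210.7]
tcp_rot: [3.141, 0.0, 2.949]
contact_force: [0.9, -1.1, -2.4]
opening: 0.392
grasp_force: 59.9
```

>>> carry_out:
  targets:
    - {"dp": [0, 0, 1], "yaw": 0}
    - {"dp": [0, 0, 2], "yaw": 0}
    - {"dp": [0, 0, 3], "yaw": 0}
    - {"dp": [0, 0, 4], "yaw": 0}
    - {"dp": [0, 0, 5], "yaw": 0}
    - {"dp": [0, 0, 5], "yaw": 0}
    - {"dp": [0, 0, 5], "yaw": 0}

```text
clock: 20.92
eef_pos: [594.6, 5.7, 205.8]
tcp_rot: [3.142, 0.0, 2.949]
contact_force: [1.2, 0.8, -2.0]
opening: 0.394
grasp_force: 59.9
```

```bash
python3 - <<'E'
from ring import *
s=r.sense();print(s['eef_pos'],s['contact_force'],s['wrist_torque'])
a=avg('scene',8);b=avg('top',8)
cv2.imwrite('pics/c8.png',cv2.cvtColor(np.hstack([cv2.resize(a[190:235,255:295],(400,450),interpolation=cv2.INTER_CUBIC),cv2.resize(b[195:235,253:288],(394,450),interpolation=cv2.INTER_CUBIC)]).clip(0,255).astype(np.uint8),cv2.COLOR_RGB2BGR))
E
```

```text
[594.57012707   5.67144427 205.76219683] [ 1.22162318  0.77741193 -1.95825032] [ 0.16161599 -0.32915601  0.00457173]
```

View pics/c8.png

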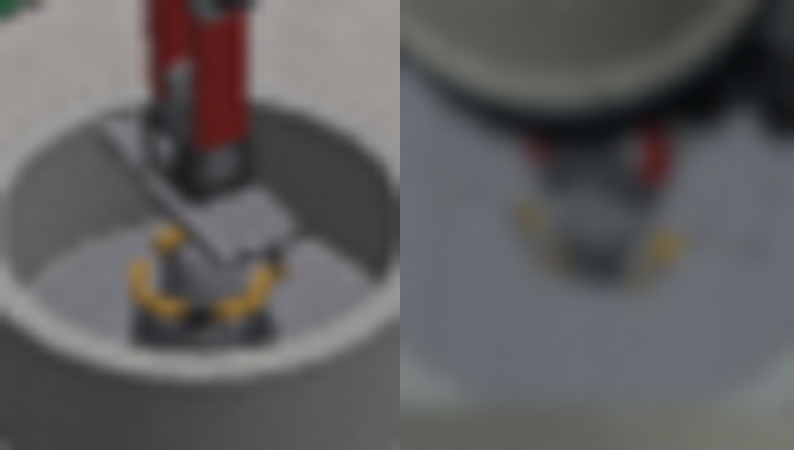

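The ring surrounds the spindle, with brass at crop (135–280, 230–315). A faint sideways touch shows in the wrist torque, so I ease off in that direction.

>>> carry_out:
  targets:
    - {"dp": [-0.7, 0.4, 0], "yaw": 0}
    - {"dp": [-1.5, 0.7, 0], "yaw": 0}
    - {"dp": [-1.5, 0.7, 0], "yaw": 0}

```text
clock: 22.1
eef_pos: [596.0, 6.0, 205.7]
tcp_rot: [-3.141, -0.0, 2.949]
contact_force: [0.8, -0.5, -1.4]
opening: 0.396
grasp_force: 60.0
```

```bash
python3 -c "
from h import *
s=r.sense();print(s['eef_pos'],s['contact_force'],s['wrist_torque'])"
```

```text
[596.04192968   6.01354921 205.70555875] [ 0.78016819 -0.51669798 -1.38739595] [0.00194561 0.03632846 0.01108179]
```

>>> carry_out:
  targets:
    - {"dp": [-0.8, 0, 1], "yaw": 0}
    - {"dp": [-0.8, 0, 2], "yaw": 0}
    - {"dp": [-0.8, 0, 3], "yaw": 0}
    - {"dp": [-0.8, 0, 4], "yaw": 0}
    - {"dp": [-0.8, 0, 5], "yaw": 0}
    - {"dp": [-0.8, 0, 6], "yaw": 0}
    - {"dp": [-0.8, 0, 6.5], "yaw": 0}
    - {"dp": [-0.8, 0, 6.5], "yaw": 0}

```text
clock: 23.1
eef_pos: [596.9, 5.9, 199.2]
tcp_rot: [-3.142, -0.0, 2.949]
contact_force: [-0.1, 0.0, -1.4]
opening: 0.395
grasp_force: 60.0
```

```bash
python3 - <<'E'
from ring import *
s=r.sense();print(s['eef_pos'],s['contact_force'],s['wrist_torque'])
a=avg('scene',8)
z=s['eef_pos'][2]-127.1
# brass pixels in scene -> ring centre row/col vs predicted for z
x0,y0=258,205;c=a[y0:232,x0:292];yl=(c[...,0]+c[...,1])/2-c[...,2]
up=cv2.resize(yl,None,fx=4,fy=4,interpolation=cv2.INTER_CUBIC);cs=cv2.findContours((up>25).astype(np.uint8),0,1)[0]
for q in cs:
  if cv2.contourArea(q)>8:
    b=cv2.boundingRect(q);print('u',b[0]/4+x0,(b[0]+b[2])/4+x0,'v',b[1]/4+y0,(b[1]+b[3])/4+y0)
th=np.linspace(0,6.28,60)
for zz in(z-3,z,z+3):
  P=proj('scene',np.c_[594+20*np.cos(th),7.8+20*np.sin(th),zz+0*th]);print(zz.round(1),P.min(0).round(1),P.max(0).round(1))
E
```

```text
[596.92436057   5.91208981 199.22663581] [-0.11530571  0.02901439 -1.43143297] [ 0.01896357  0.00255981 -0.02044107]
u 276.0 282.5 v 218.25 223.75
u 267.25 273.5 v 218.0 223.75
u 274.75 278.5 v 205.0 206.75
69.1 [268.8 215.9] [281.  223.7]
72.1 [268.8 215.2] [281. 223.]
75.1 [268.8 214.5] [281.  222.3]
```

```bash
python3 -c "
from rig import r
print(r.sign_off())"
```

```text
the job is handed in; nothing more can be done
None
```

The job is handed in, and the hand-in gave no verdict: the lid lies flat on the mat, and the gripper alone holds the spread ring round the spindle at about groove height (ring z about 72 mm) with no measurable contact, after about 23.5 of the 56 s.

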